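Ease the microscope lamp arm down on its hand hoist

ROBOT

A 6-joint arm with a two-finger parallel gripper is mounted at the origin on the work surface. World frame = base frame: x ahead of the robot, y to its left, z up, the work surface at z = 0. Lengths are in m, angles in degrees, forces in N, time in s.
With the tool pointing down it reaches from about 0.3 to 0.75 m from the base axis. Payload 8.5 kg.
Tool frame: the origin (TCP) lies between the finger pads; the fingertips stand env.finger_overhang ahead of it and the grasp point (between the pads) lies 2 mm behind it (env.finger_overhang is the distance from the TCP to the fingertips, in m); z points along the fingers, y is the line along which they close (so a half turn about z gives the same grasp; the last joint's range is limited). The gripper opens to 85 mm and grips with 20 to 120 N. Pads are 22 mm wide; open, the fingers measure 114 mm over their backs; the gripper's body (76 mm by 85 mm) begins 54 mm behind the grasp point. The pads swing forward as they close: fully open they stand 13 mm farther back than shut.
Start: joints at [52.237, 21.807, 74.336, -0, 83.858, -12.336], TCP at [0.236, 0.497, 0.248] pointing down, gripper open.
Joint ranges: [-178.18, 178.18], [-50.72, 133.34], [12.68, 142.11], [-81.47, 261.47], [9.98, 163.14], [-165.26, 165.26]. Speed limits (degrees/s): [136.94, 136.94, 180, 180, 180, 180].

INTERFACE

Orientations are given as a 3x3 rotation matrix whose columns are the frame's x, y, z axes.
In Python, from rig import env gives the robot as it stands. The module is installed in compiled form; this text tells all that it offers.
- The arm moves only by the tool jog_arm, never from a script. Its arguments are lists of equal length, an entry for each row: "hand": the finger opening in m, from 0 to 0.0854; "travel": the shift along the world's x, y, z in m, a list of three; "yaw": the turn about the world's z in rad. A call has exactly 5 rows; each row shifts and turns the commanded pose from where the row before left it; what a row does not reach is not made up. A row lasts 1/8 s, in which the tool goes at most 62.5 mm and 10.7 degrees, less where a joint would pass 70% of its speed; a pose out of reach is approached as far as the arm can. A call is refused whole if a number of a shift passes 0.0625 or a number of a turn 0.188, either way. A call with a gripper value outside its range is refused whole. The fingers move at their own pace and stop on an object; "grip_force" is the grip in N (left out, the last holds). Time passes only in rows, so rows that do not move let the fingers close, or fill a call up. It gives the time, the measured TCP pose, the force, the opening and the grip force at its end, in the units of the state.
- env.observe(): the state, without advancing time (a new reading comes with each control period).
- env.get_image(name): name is "side" or "top" or "wrist"; returns the picture (400x640x3 uint8, red, green, blue); there is no depth.
- env.calibration(name): a dict with "fx", "fy", "cx", "cy" (pixels), "position" and "rotation" of the camera in the world; the wrist camera has in their place "hand_eye" (4x4, takes a point from camera to tool coordinates, whose origin is the TCP and whose axes are the flange's). Camera axes: x right, y down, z forward; pixel columns grow to the right and rows downward; lengths in m; the calibration is good to about 2 mm. A picture is of the moment at which its call begins: read the wrist's pose just before it. calibration takes no time and is no camera call.
- env.close_job(): hands the job in; it is judged then, once.
The state is a dict: "time_s": time; "q": joint angles; "qvel": joint speeds; "joint_efforts": joint torques, N m; "position": TCP position; "tool_rot": TCP orientation; "ft_force": force on the tool from outside, world axes, zero at the start; "wrist_torque": the same for the moment, N m; "grip_width": finger opening in m; "gripper_force": force on a finger pad.
Only numpy, scipy, OpenCV 4.12 (cv2) and the standard library are available. Lean on these libraries where they do the work, as an engineer would, in place of code of your own. Each camera call takes 0.05 s, during which the arm holds its last target. There are 200 camera calls.

TASK

The lamp arm on the bench stand is held up by the pawl of its ratchet hoist. Squeeze the trigger bar against the hoist's handle bar to lift the pawl off the ratchet wheel, ease the arm gently down by the handle until the lens is no more than 30 mm above the lid of the dish without touching it, then let the pawl drop back into a notch and let go. Never let the arm fall freely, and leave the dish and the other things on the bench where they are.

Things in the scene. Friction and masses are not known exactly. Their poses are not given: they have to be found in the camera images.
- shaft (a point): Point on the hoist's level shaft, 130 mm above the bench, on a white steel stand fixed to the bench (base plate 340 x 300 x 12 mm; its place and yaw vary). x points level, away from the robot side; y along the shaft towards the lamp arm; z up. White bearing plates 70 mm wide (x), 167 mm high, 16 mm thick stand at y = -55 and +80 mm.
- wheel (a point): Centre of the ratchet wheel, a toothed steel disc on the shaft's line, 176 mm over the teeth, 12 mm thick, fixed to the stand. Its notches hold the pawl at joint hoist = 0.05, 0.19, 0.33, 0.47, 0.61, 0.75 and 0.89 (0.14 rad apart). The pawl stops only the lowering turn; released between notches, the arm falls to the next one down, with a jolt if that is far.
- handle_bar (a point): Middle of the handle bar: black rubber, 14 mm thick, 84 mm long, at the end of a black lever, parallel to the shaft. y along the bar (as the shaft's y); z along the lever, out from the shaft; x square to both, the way the bar goes as the arm comes down. The shaft lies at x -20, z -168 mm from it. Lever, shaft and lamp arm are one piece. The arm's load pushes the bar to +x with 2 to 6 N.
- trigger_bar (a point): Middle of the trigger bar: bare steel, 14 mm thick, 76 mm long, parallel to the handle bar; released, it is 38 mm to its -x side and 4 mm nearer the shaft (52 mm over both). One piece with the pawl, hinged on the lever, sprung. Pinched, it comes 16 mm towards the handle bar and 11 mm outward to a stop (36 mm over both), lifting the pawl clear. Takes 3 to 10 N; keep it pinched with 20 N or more.
- pawl (a joint): Angle of trigger and pawl on the lever, rad: 0 released, pawl fully in a notch; 0.19 at the stop. Above 0.17 the pawl passes the teeth freely. It springs back by itself when the trigger bar is let go, even while the handle bar is still held back on its far (+x) side.
- hoist (a joint): Angle of lever and lamp arm about the shaft, rad: 0 highest, grows as the arm goes down (lever top moves away from the robot side), to 1.04. The lever leans towards the robot side by 0.90 minus this, from upright. It starts held in the notch at 0.19. Lightly damped, no brake.
- lens (a point): Centre of the lens face (40 mm across) under the lamp head (white cylinder 72 mm across, black fins) at the end of the black lamp arm, which is square to the lever: 135 mm from the shaft along the arm, 125 mm along the shaft (+y), 45 mm below the arm's middle line. x along the arm, outward; z the lens axis, up. While tilted, its edge hangs up to 6 mm lower than its centre. A notch lowers it about 19 mm.
- dish_top (a point): Centre of the top of the lid of a glass culture dish, 94 mm across and 18 mm high, loose on a round black stage under where the lens comes down. The stage's height varies from run to run. z up.
- cleaner: Bystander: bottle 56 mm across and 150 mm high, near the stand; origin at its foot.
- slide_box: Bystander: grey box 100 x 90 x 35 mm beside the stand; origin under its centre.
- tip_box: Bystander: blue box with clear lid, 124 x 84 x 66 mm; origin under its centre.
- beaker: Bystander: open beaker 80 mm across and 90 mm high; origin under its centre.
There are look-alikes about, which are no part of the job. What is shaped like the part that bears dish_top but red is not meant.

How it is judged (in metres and radians):
On the way, in this order (a step that is already met when the one before it is completed fails the run):
1. the pawl is lifted off the ratchet wheel, with the gripper holding both the handle and the trigger (value of joint pawl above 0.15 rad and contact force between the fingers and hoist above 1 N and contact force between the fingers and pawl above 1 N), for 0.2 s.
2. the lens is brought down to within 30 mm above the dish (z of lens in the frame of dish_top below 0.03 m), for 0.1 s.
At the end, for the whole second after the job is handed in: The lens centre hangs 1 to 30 mm above the lid of the dish, the pawl is down in a notch (joint pawl under 0.06 rad) and the hoist is at rest (z of lens in the frame of dish_top between 0.001 and 0.03 m and value of joint pawl below 0.06 rad and velocity of joint hoist between -0.05 and 0.05 rad/s); the robot touches nothing.
It fails at once if the lamp arm falls (hoist turning down faster than 1.8 rad/s) (velocity of joint hoist above 1.8 rad/s).
It fails at once if the hoist touches the dish (contact force between hoist and dish above 0.5 N).
It fails at once if the dish is moved more than 10 mm (distance of dish_top from where it was at the start of the episode above 0.01 m).
It fails at once if a bystander is moved more than 30 mm (distance of any of cleaner, slide_box, tip_box, beaker from where it was at the start of the episode above 0.03 m).
It also fails if it takes over 48 s, if anything falls off the work surface, if the arm or the gripper's body presses on something with over 40 N, if the wrist force passes 120 N, or if a joint passes its speed limit or range.

## Working session

There is one attempt and no reset: what is moved stays moved. The work goes in short steps, Python scripts to look and compute and a tool call to move; the robot and the scene stay as the last step left them, time stands still between calls to the robot, and variables do not carry over. Pictures are saved under pics/ and viewed, at most 10 in all, crops included, and the job is handed in when it is done.

Besides the shell and the picture viewer there is one more tool, called after "Call:" as a command line: name --pt "numbers of a row" for each row, then --argument value for the rest. jog_arm: Moves the arm, as the interface text tells. Its arguments: {"type":"object","properties":{"hand":{"type":"array"},"travel":{"type":"array"},"yaw":{"type":"array"},"grip_force":{"type":"number"}},"required":["hand","travel","yaw"]}

```bash
mkdir -p pics
cat > h.py <<'E'
from rig import env
import numpy as np, cv2
def snap(n,f):
    s=env.observe(); im=env.get_image(n); cv2.imwrite('pics/'+f+'.png',im[:,:,::-1]); return s,im
def cam(n,s=None):
    c=env.calibration(n); K=(c['fx'],c['fy'],c['cx'],c['cy'])
    if 'hand_eye' in c:
        H=np.array(c['hand_eye']);R=np.array(s['tool_rot']);return K,np.array(s['position'])+R@H[:3,3],R@H[:3,:3]
    return K,np.array(c['position']),np.array(c['rotation'])
def ray(c,u,v):
    K,p,R=c; d=R@np.array([(u-K[2])/K[0],(v-K[3])/K[1],1]); return p,d/np.linalg.norm(d)
def plane(c,u,v,z):
    p,d=ray(c,u,v); return p+d*(z-p[2])/d[2]
def tri(c1,a,c2,b):
    p,d=ray(c1,*a);q,e=ray(c2,*b)
    t=np.linalg.lstsq(np.c_[d,-e],q-p,rcond=None)[0]
    x,y=p+t[0]*d,q+t[1]*e; return (x+y)/2,np.linalg.norm(x-y)
def proj(c,P):
    K,p,R=c; x=R.T@(np.array(P)-p); return np.array([K[0]*x[0]/x[2]+K[2],K[1]*x[1]/x[2]+K[3]])
E
python3 - <<'E'
from h import *
for n in('side','top'):
    snap(n,n+'0'); c=cam(n); print(n,c[0],c[1],c[2].round(3).tolist())
print(env.finger_overhang, env.observe()['tool_rot'])
E
```

```text
side (419.8961450533113, 419.8961450533113, 321.787634551179, 203.13439158731484) [ 0.385279   -0.62360984  0.8457664 ] [[0.95, -0.23, 0.213], [-0.313, -0.645, 0.698], [-0.023, -0.729, -0.684]]
top (432.19471849666013, 432.19471849666013, 320.6892245272219, 195.0741684233054) [0.45932032 0.07105869 1.39470516] [[0.014, -0.994, 0.112], [-1.0, -0.014, -0.004], [0.006, -0.112, -0.994]]
0.017 [[-9.03128235e-01  4.29370263e-01 -7.53814253e-04]
 [ 4.29370851e-01  9.03127718e-01 -9.98679011e-04]
 [ 2.51987476e-04 -1.22560108e-03 -9.99999217e-01]]
```

View pics/side0.png

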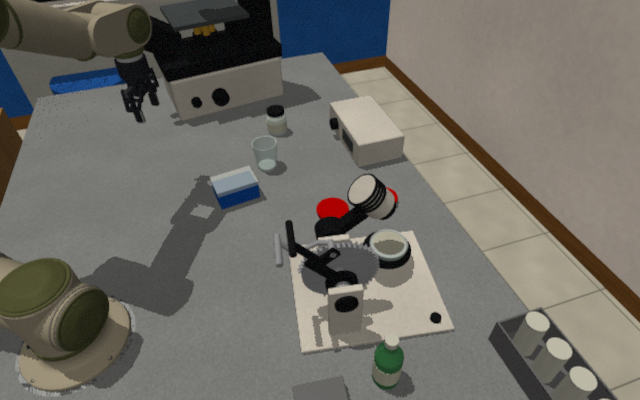

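View pics/top0.png

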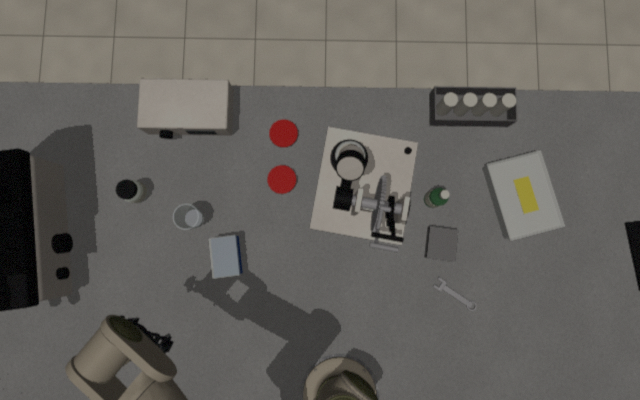

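The side view shows the hoist: handle bar near (290,237), trigger bar (278,249), dish on its stage (388,246) beneath the lamp head. In the top view they are at about (388,237), (386,246) and (350,152). The red discs at (283,133) and (282,179) in the top view are the dish look-alikes: they are red and off the plate, so I'm ignoring them. The clear dish under the lens is the one meant. Next is an enlarged crop to confirm.

Run:
```python
from h import *
a=cv2.imread('pics/side0.png')[160:360,260:460]; b=cv2.imread('pics/top0.png')[120:260,300:440]
a=cv2.resize(a,(400,400),interpolation=cv2.INTER_CUBIC) if 0 else cv2.resize(a[0:150,0:160],None,fx=3.1,fy=3.1,interpolation=cv2.INTER_CUBIC)
b=cv2.resize(b,None,fx=2.1,fy=2.1,interpolation=cv2.INTER_CUBIC)
o=np.zeros((465,800,3),np.uint8);o[:a.shape[0],:a.shape[1]]=a;o[:b.shape[0],500:500+b.shape[1]]=b
o=cv2.convertScaleAbs(o,alpha=1.3);cv2.imwrite('pics/c1.png',o)
```

```text
(no output)
```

View pics/c1.png

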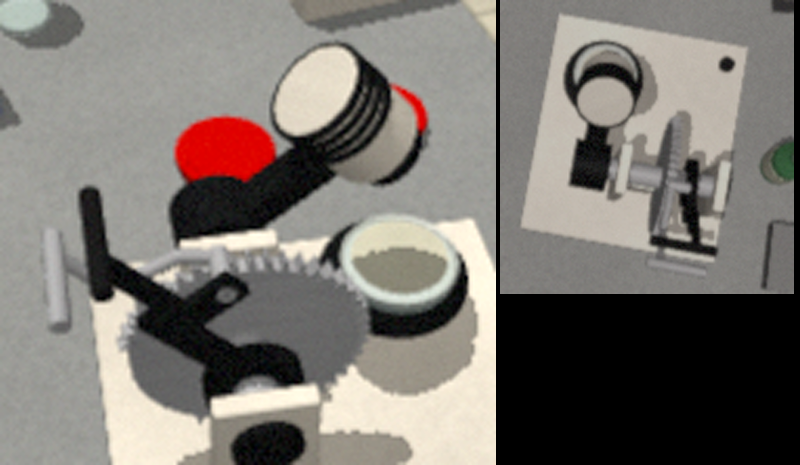

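The crop shows the pale dish on its black stage, under the lamp head and not red, so it's the right one. The lever meets the middle of the handle bar, and the trigger's arm runs on the wheel side. I'll grip the bars on the half away from the lamp (-y).

Run:
```python
from h import *
S,T=cam('side'),cam('top')
sc=lambda x,y:(260+x/3.1,160+y/3.1); tc=lambda x,y:(300+(x-500)/2.1,120+y/2.1)
pts=dict(hL=(sc(90,190),tc(652,240)),hR=(sc(103,297),tc(716,248)),tL=(sc(52,231),tc(649,262)),tR=(sc(60,325),tc(706,271)))
for k,(a,b) in pts.items():
    P,e=tri(S,a,T,b); print(k,P.round(4),round(e,4))
# plate corners yaw (top view, z=.012)
c=[plane(T,*tc(*p),.012) for p in((560,14),(747,46),(522,228),(712,257))]
for i,j in((0,1),(2,3),(2,0),(3,1)): d=c[j]-c[i]; print('edge',np.linalg.norm(d).round(3),np.degrees(np.arctan2(d[1],d[0])).round(2))
print('plate c',np.mean(c,0).round(4))
# lid: dish by side ellipse for heights, and by 94 mm width
for z in(.05,.07,.09,.11,.13): 
    l,r=plane(S,*sc(340,262),z),plane(S,*sc(463,268),z); print(z,plane(S,*sc(401,265),z).round(3),np.linalg.norm(l-r).round(4),plane(T,*tc(603,78),z).round(3))
print(tri(S,sc(401,265),T,tc(603,78)))
```

```text
hL [ 0.4873 -0.0687  0.2752] 0.0026
hR [ 0.476  -0.1483  0.2689] 0.0028
tL [ 0.4605 -0.0684  0.2475] 0.0029
tR [ 0.4489 -0.1403  0.2448] 0.0001
edge 0.295 -99.09
edge 0.291 -97.87
edge 0.338 -9.17
edge 0.332 -9.87
plate c [ 0.6532 -0.0757  0.012 ]
0.05 [ 0.744 -0.015  0.05 ] 0.0979 [ 0.734 -0.023  0.05 ]
0.07 [ 0.735 -0.03   0.07 ] 0.0955 [ 0.729 -0.021  0.07 ]
0.09 [ 0.726 -0.046  0.09 ] 0.093 [ 0.725 -0.02   0.09 ]
0.11 [ 0.717 -0.061  0.11 ] 0.0905 [ 0.721 -0.019  0.11 ]
0.13 [ 0.708 -0.076  0.13 ] 0.0881 [ 0.717 -0.017  0.13 ]
(array([ 0.7349168 , -0.02303545,  0.06105107]), np.float64(0.007419582888803443))
```

Stand yaw is about -8.8° and the handle bar is at (0.482,-0.108,0.272). My grip point is about (0.465,-0.130). Going there now, staying above the bars.

Call:
jog_arm --hand '[0.085,0.085,0.085,0.085,0.085]' --pt "0.015 -0.042 0.008" --pt "0.015 -0.042 0.008" --pt "0.015 -0.042 0.008" --pt "0.015 -0.042 0.008" --pt "0.015 -0.042 0.008" --yaw '[-0.0855,-0.0855,-0.0855,-0.0855,-0.0855]'

```text
time_s: 0.72
position: [0.3113, 0.2853, 0.2884]
tool_rot: [[-0.642, 0.767, -0.0], [0.767, 0.642, -0.0], [0.0, -0.0, -1.0]]
ft_force: [0.5, -0.6, 0.4]
grip_width: 0.0849
gripper_force: 0.0
```

Call:
jog_arm --hand '[0.085,0.085,0.085,0.085,0.085]' --pt "0.015 -0.042 0.008" --pt "0.015 -0.042 0.008" --pt "0.015 -0.042 0.008" --pt "0.015 -0.042 0.008" --pt "0.015 -0.042 0.008" --yaw '[-0.0855,-0.0855,-0.0855,-0.0855,-0.0855]'

```text
time_s: 1.35
position: [0.3862, 0.0753, 0.3284]
tool_rot: [[-0.266, 0.964, -0.0], [0.964, 0.266, 0.0], [0.0, -0.0, -1.0]]
ft_force: [0.2, 1.5, 0.6]
grip_width: 0.0849
gripper_force: 0.0
```

Call:
jog_arm --hand '[0.085,0.085,0.085,0.085,0.085]' --pt "0.015 -0.042 0.008" --pt "0.015 -0.042 0.008" --pt "0.015 -0.042 0.008" --pt "0.015 -0.042 0.008" --pt "0.0 0.0 0.0" --yaw '[-0.0855,-0.0855,-0.0855,-0.0855,0]'

```text
time_s: 1.98
position: [0.4468, -0.0936, 0.3598]
tool_rot: [[0.074, 0.997, -0.001], [0.997, -0.074, 0.0], [0.0, -0.001, -1.0]]
ft_force: [-0.4, 1.0, -0.7]
grip_width: 0.0853
gripper_force: 0.0
```

Run:
```python
from h import *
s,im=snap('wrist','w1'); print(s['time_s'],s['position'],s['tool_rot'],s['ft_force'])
c=cam('wrist',s); print(c)
for P in((.4816,-.1085,.272),(.4547,-.1044,.246),(.733,-.022,.06)): print(proj(c,P))
```

```text
1.975 [ 0.44677093 -0.09357441  0.35980364] [[ 7.38782596e-02  9.97266884e-01 -8.74811105e-04]
 [ 9.97267263e-01 -7.38781515e-02  1.55392683e-04]
 [ 9.03385493e-05 -8.83900617e-04 -9.99999605e-01]] [-0.3559619   1.0132486  -0.70897116]
((279.5347859449468, 279.5347859449468, 323.330634789832, 200.44828137419927), array([ 0.451393  , -0.02512365,  0.48541857]), array([[ 9.97237869e-01, -7.14158455e-02, -2.04061180e-02],
       [-7.42740374e-02, -9.58870257e-01, -2.73954738e-01],
       [-2.11040186e-06,  2.74713683e-01, -9.61526075e-01]]))
[367.96711809 223.99866926]
[333.52670239 211.55607955]
[518.22975596 103.22401093]
```

View pics/w1.png

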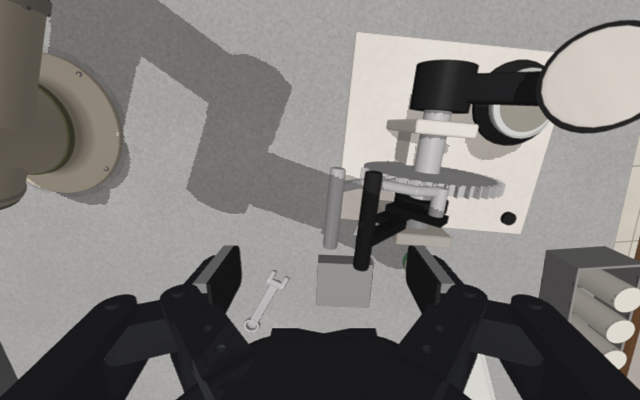

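Wrist view: handle bar runs (373,173)–(361,268), trigger bar (337,170)–(331,248), with the lever at the bar's middle. I'm refining the grip point, and cropping the dish in all three views to get its height.

Run:
```python
from h import *
s=env.observe(); c=cam('wrist',s)
for k,(a,b,z) in dict(h=((373,173),(361,268),.270),t=((337,170),(331,248),.243)).items():
    A,B=plane(c,*a,z),plane(c,*b,z); d=A-B; print(k,A.round(4),B.round(4),((A+B)/2).round(4),np.linalg.norm(d).round(4),np.degrees(np.arctan2(d[1],d[0])).round(2))
o=np.zeros((560,800,3),np.uint8)
def put(f,u,v,w,h,x,y,k):
    a=cv2.imread(f'pics/{f}.png')[v:v+h,u:u+w]; a=cv2.resize(a,None,fx=k,fy=k,interpolation=cv2.INTER_CUBIC); o[y:y+a.shape[0],x:x+a.shape[1]]=a
put('side0',360,220,60,55,0,0,6); put('w1',460,50,90,110,370,0,4.5); put('top0',325,130,50,50,0,340,4)
cv2.imwrite('pics/c2.png',cv2.convertScaleAbs(o,alpha=1.2))
```

```text
h [ 0.4864 -0.0656  0.27  ] [ 0.4742 -0.1476  0.27  ] [ 0.4803 -0.1066  0.27  ] 0.0829 81.52
t [ 0.4596 -0.0659  0.243 ] [ 0.4495 -0.1399  0.243 ] [ 0.4546 -0.1029  0.243 ] 0.0747 82.28
```

View pics/c2.png

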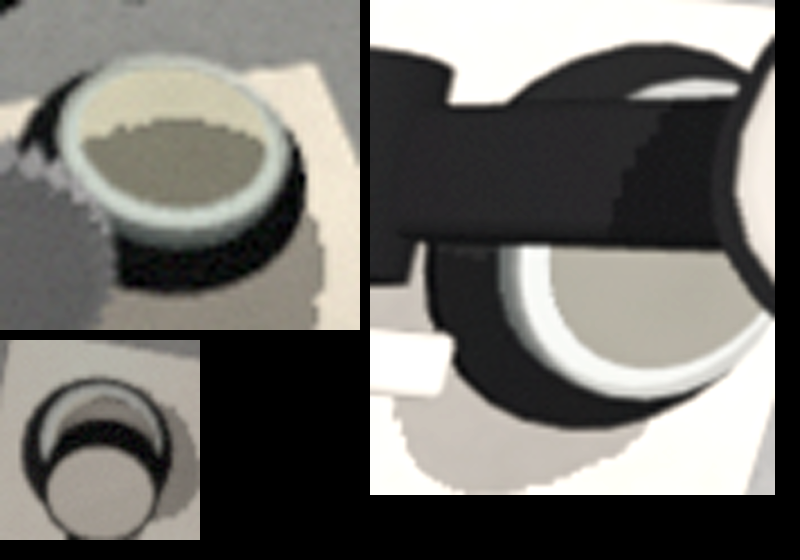

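The crop shows the lid's rim in all three views. Side: left (370,243), top (388,229), right (408,245). Wrist: left (493,105), bottom (522,138), top (531,68). I'll fit a 94 mm circle to the cast rays.

Run:
```python
from h import *
from scipy.optimize import least_squares as ls
W,S,T=cam('wrist',env.observe()),cam('side'),cam('top')
w=[(518,250),(522,290),(545,340),(590,382),(650,398),(700,388),(770,318),(690,80),(632,95)]
d=[(62,140),(80,95),(120,65),(170,55),(230,75),(275,115),(291,160)]
t=[(40,460-340),(45,428-340),(65,402-340),(98,388-340),(135,398-340),(158,425-340),(163,460-340)]
O=[(W,460+(u-370)/4.5,50+v/4.5) for u,v in w]; D=[(S,360+u/6,220+v/6) for u,v in d]; U=[(T,325+u/4,130+v/4) for u,v in t]
def fit(L,n=3):
    r=ls(lambda p:[np.hypot(*(plane(*o,p[2])[:2]-p[:2]))-.047 for o in L],[.73,-.02,.06]); print(r.x.round(4),(r.fun*1e3).round(1))
fit(O);fit(D);fit(U);fit(O+D);fit(O+D+U)
```

```text
[ 0.7421 -0.0213  0.0623] [ 0.4 -0.6 -1.6 -0.4  1.7  2.3 -2.8  0.4  0.3]
[ 0.7476 -0.0062  0.047 ] [ 0.2 -1.3  0.3  2.  -1.1 -1.4  1.1]
[ 0.7214 -0.0233  0.1059] [ 0.8 -0.7 -0.8  0.8  0.4 -0.3 -0.2]
[ 0.7396 -0.0212  0.0651] [-0.5 -1.5 -2.3 -0.9  1.5  2.3 -2.5 -0.1 -0.3 -0.3 -1.4  0.2  1.7 -1.7
 -2.7 -0.7]
[ 0.7354 -0.0238  0.0695] [-2.  -3.6 -5.2 -4.1 -1.5 -0.1 -3.5  2.   1.2 -3.  -3.6 -1.   1.5 -0.6
 -0.7  1.3  1.7 -3.4 -6.  -4.6 -2.5  0.7  4.7]
```

Call:
jog_arm --hand '[0.085,0.085,0.085,0.085,0.085]' --pt "0.006 -0.012 0" --pt "0.006 -0.012 0" --pt "0.004 -0.01 -0.01" --pt "0 0 -0.02" --pt "0 0 0" --yaw '[-0.07,0,0,0,0]'

```text
time_s: 2.65
position: [0.4617, -0.125, 0.3287]
tool_rot: [[0.139, 0.99, -0.003], [0.99, -0.139, 0.002], [0.001, -0.003, -1.0]]
ft_force: [0.7, -0.3, -0.1]
grip_width: 0.0849
gripper_force: 0.0
```

Dish top is at z ≈ 0.065. The lens at the 0.89 notch comes to ≈ 0.086 (gap ~21 mm), while 0.75 would leave ~41 mm, so 0.89 is the target. Descending partway, then checking.

Call:
jog_arm --hand '[0.085,0.085,0.085,0.085,0.085]' --pt "0.002 -0.0075 0" --pt "0 0 -0.012" --pt "0 0 -0.012" --pt "0 0 -0.01" --pt "0 0 0" --yaw '[0,0,0,0,0]'

```text
time_s: 3.28
position: [0.4639, -0.1326, 0.2955]
tool_rot: [[0.139, 0.99, -0.001], [0.99, -0.139, 0.001], [0.001, -0.002, -1.0]]
ft_force: [-0.0, 0.6, 0.1]
grip_width: 0.0848
gripper_force: 0.0
```

Run:
```python
from h import *
s,im=snap('wrist','w2'); print(s['time_s'],s['position'],s['ft_force'])
```

```text
3.275 [ 0.46389113 -0.13257733  0.29549383] [-0.03324198  0.60009879  0.07617198]
```

View pics/w2.png

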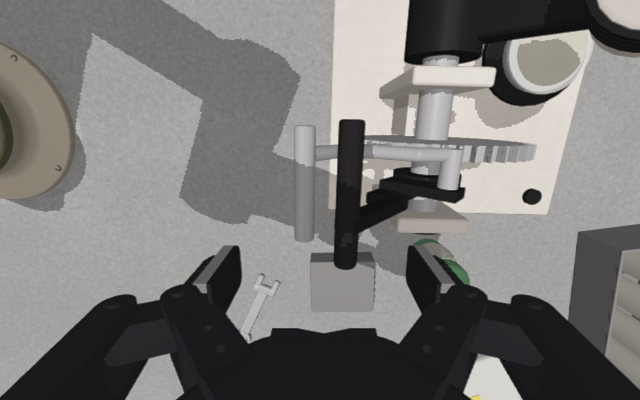

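The wrist view shows the lever joining the handle bar near (352,230), below its middle, and the trigger arm leaving the trigger bar near (310,152). The free stretch is between them, v ≈ 162–212. Computing it.

Run:
```python
from h import *
s=env.observe();c=cam('wrist',s); a=np.radians(-8.2);X=np.array([np.cos(a),np.sin(a)]);Y=np.array([-np.sin(a),np.cos(a)])
H=np.array([.4803,-.1066])
for n,u,v,z in(('hTop',351,120,.27),('hBot',346,268,.27),('tTop',305,125,.243),('tBot',304,241,.243),('armtop',318,145,.243),('armbot',318,160,.243),('armbot@handle',375,160,.245),('levtop',361,207,.262),('levtop2',385,196,.24),('levbot',361,236,.262)):
    p=plane(c,u,v,z)[:2]-H; print(n,(p@X*1e3).round(1),(p@Y*1e3).round(1))
q=s['position'][:2]-H;print('tcp',q@X,q@Y)
im=cv2.imread('pics/w2.png')[100:280,280:480];cv2.imwrite('pics/c3.png',cv2.convertScaleAbs(cv2.resize(im,None,fx=3.3,fy=3.3,interpolation=cv2.INTER_CUBIC),alpha=1.5,beta=25))
```

```text
hTop 1.5 40.8
hBot 1.1 -45.5
tTop -24.2 37.8
tBot -26.1 -39.9
armtop -16.2 25.6
armbot -16.2 16.2
armbot@handle 19.8 16.6
levtop 9.8 -9.2
levtop2 28.8 -8.3
levbot 10.5 -28.0
tcp -0.012312704627987673 -0.02815732208855778
```

View pics/c3.png

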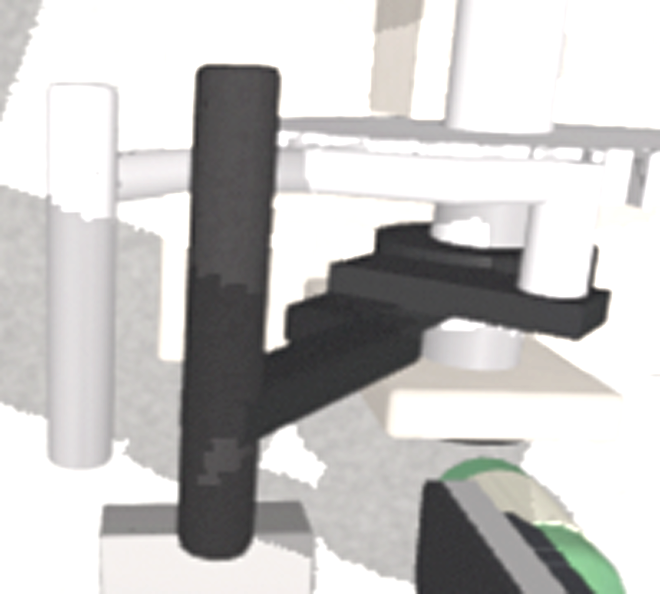

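Free stretch for the 22 mm pads is y' = -8.5..+16.4 mm. Moving +32 mm along the bar and pre-closing to 60 mm.

Call:
jog_arm --hand '[0.06,0.06,0.06,0.06,0.06]' --pt "0.0023 0.016 0.005" --pt "0.0023 0.016 0.005" --pt "0 0 0" --pt "0 0 0" --pt "0 0 0" --yaw '[-0.003,0,0,0,0]'

```text
time_s: 3.95
position: [0.4687, -0.101, 0.3062]
tool_rot: [[0.143, 0.99, -0.0], [0.99, -0.143, 0.0], [0.0, -0.0, -1.0]]
ft_force: [-0.8, 0.4, -0.3]
grip_width: 0.0597
gripper_force: 0.0
```

Run:
```python
from h import *
s,im=snap('wrist','w3'); print(s['time_s'],s['position'],s['ft_force'])
cv2.imwrite('pics/w3c.png',cv2.convertScaleAbs(cv2.resize(im[120:320,180:450,::-1],None,fx=2.9,fy=2.9,interpolation=cv2.INTER_CUBIC),alpha=1.5,beta=25))
```

```text
3.95 [ 0.4687064  -0.10099635  0.3061581 ] [-0.81688903  0.42029609 -0.28512482]
```

View pics/w3c.png

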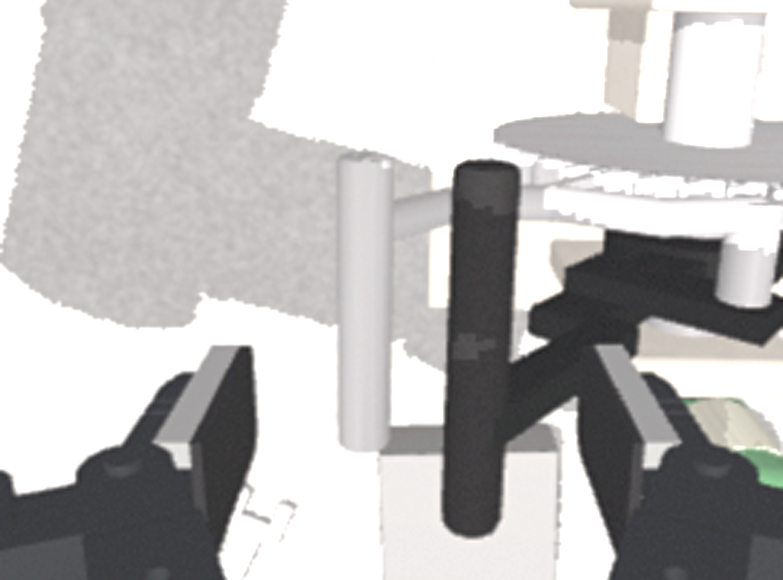

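Run:
```python
from h import *
s=env.observe();c=cam('wrist',s); a=np.radians(-8.2);X=np.array([np.cos(a),np.sin(a)]);Y=np.array([-np.sin(a),np.cos(a)])
H=np.array([.4803,-.1066])
f=lambda u,v,z:(lambda p:(round(p@X*1e3,1),round(p@Y*1e3,1)))(plane(c,180+u/2.9,120+v/2.9,z)[:2]-H)
for z in(.289,.293,.297): print(z,'padL',f(250,347,z),f(190,440,z),'padR',f(597,347,z),f(645,440,z))
for n,u,v,z in(('htop',487,165,.27),('hbot',470,535,.27),('tTop',365,158,.243),('tbot',363,450,.243),('armbot',395,237,.243),('armbot2',530,218,.243),('lev',512,365,.262),('levb',503,440,.255),('lev2',570,325,.238)): print(n,f(u,v,z))
q=s['position'][:2]-H;print('tcp',q@X,q@Y)
```

```text
0.289 padL (np.float64(-44.3), np.float64(9.1)) (np.float64(-57.3), np.float64(-10.8)) padR (np.float64(21.9), np.float64(9.0)) (np.float64(32.6), np.float64(-10.9))
0.293 padL (np.float64(-43.4), np.float64(10.8)) (np.float64(-56.0), np.float64(-8.5)) padR (np.float64(21.0), np.float64(10.8)) (np.float64(31.4), np.float64(-8.6))
0.297 padL (np.float64(-42.5), np.float64(12.6)) (np.float64(-54.8), np.float64(-6.2)) padR (np.float64(20.0), np.float64(12.5)) (np.float64(30.1), np.float64(-6.3))
htop (np.float64(1.8), np.float64(40.6))
hbot (np.float64(-0.1), np.float64(-46.7))
tTop (np.float64(-24.6), np.float64(36.9))
tbot (np.float64(-26.5), np.float64(-40.6))
armbot (np.float64(-17.6), np.float64(17.5))
armbot2 (np.float64(14.9), np.float64(22.3))
lev (np.float64(9.3), np.float64(-7.4))
levb (np.float64(8.7), np.float64(-30.7))
lev2 (np.float64(27.0), np.float64(-7.5))
tcp -0.012277065108306805 0.0038200134399336188
```

Pads centred at y' ≈ +3.8, free gap centred at +5. Shifting +1 mm and descending.

Call:
jog_arm --hand '[0.06,0.06,0.06,0.06,0.06]' --pt "0.0 0.0012 -0.015" --pt "0 0 -0.015" --pt "0 0 -0.015" --pt "0 0 -0.016" --pt "0 0 0" --yaw '[0,0,0,0,0]'

```text
time_s: 4.62
position: [0.4683, -0.0997, 0.2445]
tool_rot: [[0.143, 0.99, -0.002], [0.99, -0.143, 0.001], [0.001, -0.002, -1.0]]
ft_force: [0.0, -0.8, 0.6]
grip_width: 0.0598
gripper_force: 0.0
```

Call:
jog_arm --hand '[0.05,0.045,0.043,0.042,0.042]' --pt "0 0 0" --pt "0 0 0" --pt "0 0 0" --pt "0 0 0" --pt "0 0 0" --yaw '[0,0,0,0,0]' --grip_force 30

```text
time_s: 5.25
position: [0.4687, -0.0996, 0.2454]
tool_rot: [[0.143, 0.99, 0.0], [0.99, -0.143, -0.0], [-0.0, 0.0, -1.0]]
ft_force: [-0.8, -0.4, -1.1]
grip_width: 0.0417
gripper_force: 0.0
```

Call:
jog_arm --hand '[0.036,0.034,0.034,0.034,0.034]' --pt "0 0 0" --pt "0 0 0" --pt "0 0 0.003" --pt "0.0005 0 0.003" --pt "0.0005 0 0.003" --yaw '[0,0,0,0,0]' --grip_force 30

```text
time_s: 5.88
position: [0.4691, -0.0996, 0.2476]
tool_rot: [[0.143, 0.99, -0.01], [0.99, -0.143, 0.005], [0.003, -0.01, -1.0]]
ft_force: [22.3, -10.4, -66.9]
grip_width: 0.0373
gripper_force: 47.4
```

Both pads are sticking, since the friction on the handle resists the lift. Easing the grip to 20 N so the handle pad can slip while the trigger is drawn up.

Call:
jog_arm --hand '[0.034,0.034,0.034,0.034,0.034]' --pt "0 0 0" --pt "0 0 0" --pt "0 0 0" --pt "0 0 0" --pt "0 0 0" --yaw '[0,0,0,0,0]' --grip_force 20

```text
time_s: 6.5
position: [0.469, -0.0995, 0.2474]
tool_rot: [[0.143, 0.99, -0.01], [0.99, -0.143, 0.005], [0.003, -0.011, -1.0]]
ft_force: [16.7, -7.8, -52.6]
grip_width: 0.0373
gripper_force: 43.6
```

Run:
```python
from h import *
s,im=snap('wrist','w4'); snap('side','s4')
a=cv2.imread('pics/s4.png')[190:290,250:350];a=cv2.resize(a,None,fx=3.6,fy=3.6,interpolation=cv2.INTER_CUBIC)
b=cv2.resize(im[120:320,250:450,::-1],None,fx=2.15,fy=2.15,interpolation=cv2.INTER_CUBIC)
o=np.zeros((430,795,3),np.uint8);o[:360,:360]=a;o[:430,362:792]=b;cv2.imwrite('pics/c4.png',cv2.convertScaleAbs(o,alpha=1.5,beta=20))
```

```text
(no output)
```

View pics/c4.png

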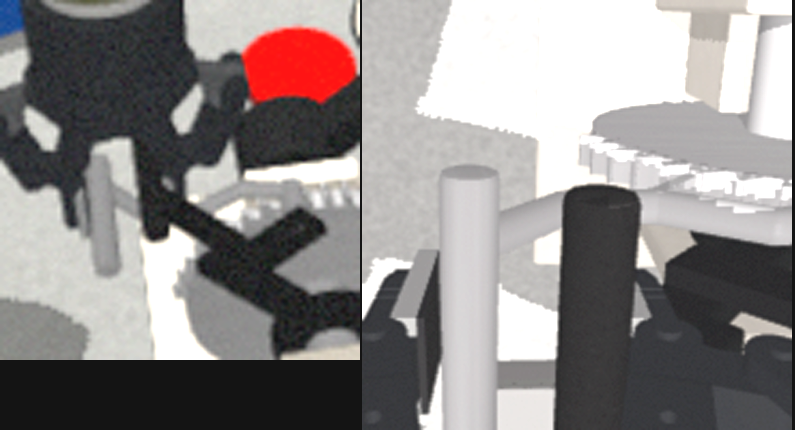

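The trigger bar is gripped but still low, and lifting straight up loads the pawl. Drawing the hand back towards the robot unloads the pawl, because raising the lever is free. The handle then sinks relative to the pinned trigger.

Call:
jog_arm --hand '[0.034,0.034,0.034,0.034,0.034]' --pt "-0.003 0.0004 -0.002" --pt "-0.003 0.0004 0" --pt "-0.003 0.0004 0" --pt "0 0 0" --pt "0 0 0" --yaw '[0,0,0,0,0]' --grip_force 20

```text
time_s: 7.22
position: [0.4649, -0.0988, 0.2447]
tool_rot: [[0.143, 0.99, 0.001], [0.99, -0.143, 0.005], [0.005, 0.001, -1.0]]
ft_force: [52.2, -8.2, -74.3]
grip_width: 0.0371
gripper_force: 42.3
```

Both pads stick, so I'll change tactic. Return, open slightly, press only the near pad on the trigger and draw it up with the far pad 2–3 mm clear as a catch. Then close onto the handle.

Call:
jog_arm --hand '[0.034,0.036,0.038,0.042,0.043]' --pt "0.004 -0.0006 -0.004" --pt "0.004 -0.0006 -0.004" --pt "0 0 0" --pt "0 0 0" --pt "0 0 -0.002" --yaw '[0,0,0,0,0]' --grip_force 40

```text
time_s: 7.85
position: [0.4693, -0.0998, 0.2429]
tool_rot: [[0.142, 0.99, 0.002], [0.99, -0.142, -0.001], [-0.001, 0.003, -1.0]]
ft_force: [0.7, 0.9, -0.4]
grip_width: 0.043
gripper_force: 0.0
```

Call:
jog_arm --hand '[0.043,0.043,0.043,0.043,0.043]' --pt "0.002 -0.0003 0" --pt "0.001 -0.0001 0" --pt "0.001 -0.0001 0" --pt "0 0 0" --pt "0 0 0" --yaw '[0,0,0,0,0]'

```text
time_s: 8.48
position: [0.471, -0.0999, 0.2423]
tool_rot: [[0.143, 0.99, -0.005], [0.99, -0.143, 0.0], [-0.0, -0.005, -1.0]]
ft_force: [-11.8, -0.1, 6.9]
grip_width: 0.0431
gripper_force: 6.1
```

Call:
jog_arm --hand '[0.043,0.043,0.042,0.042,0.041]' --pt "0.001 -0.0001 0.003" --pt "0.001 -0.0001 0.003" --pt "0.001 -0.0001 0.003" --pt "0.001 -0.0001 0.003" --pt "0 0 0" --yaw '[0,0,0,0,0]'

```text
time_s: 9.1
position: [0.4732, -0.1002, 0.2532]
tool_rot: [[0.143, 0.99, -0.011], [0.99, -0.143, 0.001], [-0.0, -0.011, -1.0]]
ft_force: [-19.9, -1.9, 1.7]
grip_width: 0.0412
gripper_force: 9.8
```

Call:
jog_arm --hand '[0.041,0.04,0.04,0.039,0.039]' --pt "0.001 -0.0001 0.003" --pt "0.001 -0.0001 0.003" --pt "0.0005 -0.0001 0.002" --pt "0 0 0" --pt "0 0 0" --yaw '[0,0,0,0,0]'

```text
time_s: 9.72
position: [0.4803, -0.1012, 0.2627]
tool_rot: [[0.143, 0.99, 0.003], [0.99, -0.143, -0.001], [-0.0, 0.003, -1.0]]
ft_force: [4.3, 0.1, 1.2]
grip_width: 0.0391
gripper_force: 24.9
```

The pawl appears to have let go and the lever rests between the pads. Closing firmly to the stop.

Call:
jog_arm --hand '[0.034,0.032,0.03,0.03,0.03]' --pt "0 0 0" --pt "0 0 0" --pt "0 0 0" --pt "0 0 0" --pt "0 0 0" --yaw '[0,0,0,0,0]' --grip_force 40

```text
time_s: 10.35
position: [0.48, -0.1011, 0.2626]
tool_rot: [[0.143, 0.99, 0.002], [0.99, -0.143, -0.001], [-0.0, 0.002, -1.0]]
ft_force: [6.1, -1.3, 2.4]
grip_width: 0.0386
gripper_force: 39.9
```

Run:
```python
from h import *
s,im=snap('wrist','w5'); snap('side','s5')
a=cv2.imread('pics/s5.png')[160:290,250:420];a=cv2.resize(a,None,fx=2.6,fy=2.6,interpolation=cv2.INTER_CUBIC)
b=cv2.resize(im[100:300,270:430,::-1],None,fx=2.2,fy=2.2,interpolation=cv2.INTER_CUBIC)
o=np.zeros((440,798,3),np.uint8);o[:a.shape[0],:a.shape[1]]=a;o[:440,444:444+b.shape[1]]=b;cv2.imwrite('pics/c5.png',cv2.convertScaleAbs(o,alpha=1.5,beta=20))
```

```text
(no output)
```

View pics/c5.png

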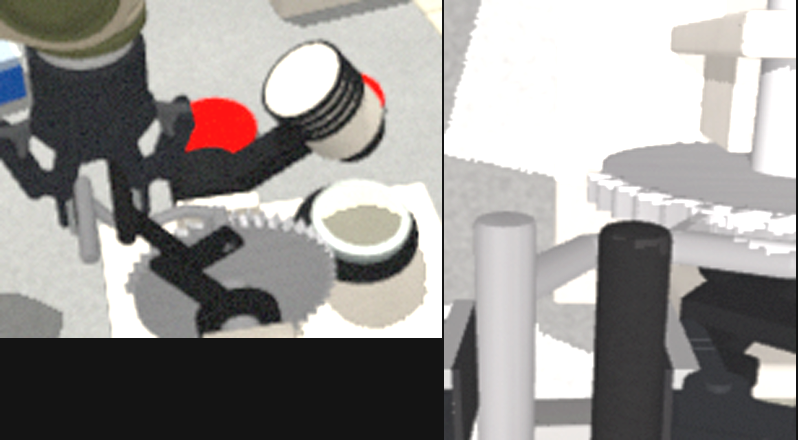

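The last look shows the trigger pressed between the pads: trigger bar near u ≈ 298, handle near u ≈ 356 at v ≈ 250 in the wrist view. Solving for hoist and pawl angles from these.

```bash
cat >> h.py <<'E'
a=np.radians(-8.2);X=np.array([np.cos(a),np.sin(a)]);Y=np.array([-np.sin(a),np.cos(a)])
SH=np.array([.4803,-.1066])+X*(.0943+.0005)   # shaft xy
def bars(h,p):
    t=.9-h; xl=np.array([np.cos(t),np.sin(t)]); zl=np.array([-np.sin(t),np.cos(t)])
    Hh=np.array([0,.130])+.020*xl+.168*zl
    f=p/.19; return Hh, Hh+(-.038+.016*f)*xl+(-.004+.011*f)*zl
def w3(q,y): return np.r_[SH+X*q[0]+Y*y,q[1]]
def solve(c,hu,tu,v):
    from scipy.optimize import brentq,minimize_scalar
    def pu(q):  # u of the bar's line at row v
        A,B=proj(c,w3(q,.03)),proj(c,w3(q,-.03)); return A[0]+(B[0]-A[0])*(v-A[1])/(B[1]-A[1])
    h=brentq(lambda h:pu(bars(h,0)[0])-hu,0,1.03)
    g=np.linspace(-.05,.25,301); d=[abs(pu(bars(h,p)[1])-tu) for p in g]; k=int(np.argmin(d))
    return h,g[k],d[k]
E
python3 - <<'E'
from h import *
s=env.observe(); c=cam('wrist',s)
print(solve(c,270+(634-444)/2.2,270+(505-444)/2.2,250))
for dh in(-1,1): print(solve(c,356.4+dh,297.7,250),solve(c,356.4,297.7+dh,250))
for p in(0,.1,.19): print(p,[ (b*1e3).round(1) for b in bars(.24,p)])
# pad positions in stand coordinates
q=s['position'][:2]-SH; print('tcp',q@X,s['position'][2])
E
```

```text
(0.275469095657799, np.float64(0.026999999999999996), np.float64(0.01818985680301921))
(0.2728398303619906, np.float64(0.03799999999999999), np.float64(0.007945915508173584)) (0.2755680594853432, np.float64(0.003999999999999997), np.float64(0.020928596773899244))
(0.2782824128309738, np.float64(0.012999999999999998), np.float64(0.016053773035594077)) (0.2755680594853432, np.float64(0.046), np.float64(0.006282666435822648))
0 [array([-87.2, 275. ]), array([-114.8,  248.5])]
0.1 [array([-87.2, 275. ]), array([-111.7,  258.3])]
0.19 [array([-87.2, 275. ]), array([-108.9,  267. ])]
tcp -0.09584095062381062 0.26259058396394225
```

The arm is now at about 0.27 with the trigger only half pinched. I'll ease it into the 0.33 notch, then repeat the near-pad lift with a lighter push and a longer lift.

Call:
jog_arm --hand '[0.039,0.041,0.043,0.0445,0.0455]' --pt "0 0 0" --pt "0 0 0" --pt "0.001 -0.0001 0" --pt "0.001 -0.0001 0" --pt "0.001 -0.0001 0" --yaw '[0,0,0,0,0]'

```text
time_s: 11.08
position: [0.4826, -0.1012, 0.2625]
tool_rot: [[0.142, 0.99, 0.001], [0.99, -0.142, -0.0], [-0.0, 0.001, -1.0]]
ft_force: [1.5, -0.5, 1.4]
grip_width: 0.0452
gripper_force: 1.3
```

Call:
jog_arm --hand '[0.0455,0.0455,0.0455,0.0455,0.0455]' --pt "0.001 -0.0001 0" --pt "0.001 -0.0001 0" --pt "0.001 -0.0001 -0.002" --pt "0.001 -0.0001 -0.002" --pt "0 0 0" --yaw '[0,0,0,0,0]'

```text
time_s: 11.7
position: [0.4862, -0.1014, 0.2579]
tool_rot: [[0.142, 0.99, -0.001], [0.99, -0.142, 0.0], [0.0, -0.001, -1.0]]
ft_force: [2.4, -0.8, -0.8]
grip_width: 0.0456
gripper_force: 1.7
```

Call:
jog_arm --hand '[0.0455,0.0455,0.0455,0.0455,0.0455]' --pt "0.001 -0.0001 0" --pt "0.001 -0.0001 0" --pt "0.0 0 0" --pt "0.0 0 0" --pt "0 0 0" --yaw '[0,0,0,0,0]'

```text
time_s: 12.32
position: [0.4882, -0.1017, 0.2583]
tool_rot: [[0.143, 0.99, -0.0], [0.99, -0.143, 0.0], [0.0, -0.0, -1.0]]
ft_force: [0.6, -1.0, -0.4]
grip_width: 0.0456
gripper_force: 0.0
```

Caught in the notch (no load on the pads). Now press the near pad lightly on the trigger.

Call:
jog_arm --hand '[0.0455,0.0455,0.0455,0.0455,0.0455]' --pt "0.001 -0.0001 0" --pt "0.001 -0.0001 0" --pt "0.0 0 0" --pt "0.0 0 0" --pt "0 0 0" --yaw '[0,0,0,0,0]'

```text
time_s: 12.95
position: [0.489, -0.1017, 0.2584]
tool_rot: [[0.143, 0.99, -0.003], [0.99, -0.143, 0.0], [-0.0, -0.003, -1.0]]
ft_force: [-8.2, -0.2, 5.9]
grip_width: 0.0455
gripper_force: 4.1
```

Call:
jog_arm --hand '[0.0443,0.0431,0.0419,0.0407,0.0395]' --pt "0.0007 -0.0001 0.003" --pt "0.0007 -0.0001 0.003" --pt "0.0007 -0.0001 0.003" --pt "0.0007 -0.0001 0.003" --pt "0.0007 -0.0001 0.003" --yaw '[0,0,0,0,0]'

```text
time_s: 13.58
position: [0.4921, -0.1022, 0.2728]
tool_rot: [[0.143, 0.99, -0.005], [0.99, -0.143, 0.001], [-0.0, -0.005, -1.0]]
ft_force: [-6.2, 0.1, 0.2]
grip_width: 0.0398
gripper_force: 2.7
```

Call:
jog_arm --hand '[0.0385,0.0373,0.036,0.034,0.032]' --pt "0.0007 -0.0001 0.003" --pt "0.0007 -0.0001 0.003" --pt "0 0 0.002" --pt "0 0 0" --pt "0 0 0" --yaw '[0,0,0,0,0]' --grip_force 40

```text
time_s: 14.2
position: [0.4947, -0.1026, 0.2805]
tool_rot: [[0.143, 0.99, -0.003], [0.99, -0.143, 0.001], [0.0, -0.003, -1.0]]
ft_force: [0.4, -2.1, -7.3]
grip_width: 0.034
gripper_force: 40.4
```

The bars are pinched to 34 mm. Easing along the arc.

Call:
jog_arm --hand '[0.03,0.03,0.03,0.03,0.03]' --pt "0.002 -0.0003 0.001" --pt "0.004 -0.0006 0.0019" --pt "0.005 -0.0007 0.0023" --pt "0 0 0" --pt "0 0 0" --yaw '[0,0,0,0,0]'

```text
time_s: 14.82
position: [0.5059, -0.1043, 0.2873]
tool_rot: [[0.143, 0.99, -0.0], [0.99, -0.143, -0.001], [-0.001, 0.0, -1.0]]
ft_force: [-4.2, -1.9, -1.3]
grip_width: 0.0343
gripper_force: 52.5
```

The lever follows with little force. Continuing.

Call:
jog_arm --hand '[0.03,0.03,0.03,0.03,0.03]' --pt "0.007 -0.001 0.0026" --pt "0.008 -0.0011 0.0024" --pt "0.008 -0.0012 0.002" --pt "0.008 -0.0012 0.0015" --pt "0.007 -0.001 0.001" --yaw '[0,0,0,0,0]'

```text
time_s: 15.45
position: [0.5454, -0.1107, 0.3003]
tool_rot: [[0.143, 0.99, 0.008], [0.99, -0.143, -0.005], [-0.004, 0.009, -1.0]]
ft_force: [-6.6, -5.0, 16.6]
grip_width: 0.0335
gripper_force: 47.8
```

Run:
```python
from h import *
s,im=snap('wrist','w6'); snap('side','s6')
q=s['position'][:2]-SH; w=s['grip_width']; print(s['position'],w,'handle x', q@X+w/2-.007,'trig x',q@X-w/2+.007,'y',q@Y)
g=im.astype(int); 
for v in(150,165,180,195,210):
    r=g[v,260:420].sum(1)//3; print(v,''.join('%4d'%x for x in r[::3]))
```

```text
[ 0.54537097 -0.110742    0.30027859] 0.03350779792333772 handle x -0.0200496358575061 trig x -0.039557433780843816 y 0.0051813457552725845
150  165 159 157 161 161 177 218 217 216 215 216 215 215 214 213 214 214 214 214 213 214 212 211 213 210 154 136 162 176 183 191 192 184 176 165 143 154 159 164 217 214 214 215 216 216 215 215 214 216 215 213 215 214 213
165  163 163 163 163 164 170 218 165 105  98  99 100 100 100 100 101 100 102 102 101 101 101 102 102 102 101 144 166 178 184 190 190 182 173 159 131  92 102 102 102 103 102 102 102 102 101 100 104 105 147 191 192 215 214
180  114 117 111 126 149 184 169 188 146 128 132 133 112  93  88  87  88  87  89  89  89  89  92  94 103 103 104 103 104 104 104 104 105 105 105 105 105 105 105 105 105 105 104 105 105 105 104 104 104 104 104 104 103 102
195  110 112 112 115 115 111 160 160 161 160 160 144 126 131 133 126 125 124 124 120 115 122 120 125 125  54  17  18  16  19  19  19  25  77 131 128 108 132 131  94 114 104 104 115 123 130 170 180 161 155 158 152 154 161
210  114 114 116 117 115 112 160 161 161 123 111 121 126 130 130 129 124 116 110 110 110 111 112 113 107  19  23  24  22  25  26  25  24  23  99 124 123 123 124 123 121 122 112 110 122 131 135 127 123 152 153 155 154 153
```

Run:
```python
from h import *
from scipy.optimize import brentq
s=env.observe(); c=cam('wrist',s); im=cv2.imread('pics/w6.png').astype(int)
def pu(q,v):
    A,B=proj(c,w3(q,.03)),proj(c,w3(q,-.03)); return A[0]+(B[0]-A[0])*(v-A[1])/(B[1]-A[1])
for v in(205,215,225,235,245):
    k=np.where(im[v,300:400].max(1)<60)[0]+300
    print(v,k.min(),k.max(),end=' ')
    try: print(brentq(lambda h:pu(bars(h,0)[0],v)-(k.min()+k.max())/2,0,1.03))
    except Exception as e: print(e)
for v in (225,245): print([tuple(x) for x in im[v,260:345:4]])
```

```text
205 334 361 0.6761532889030862
215 333 378 0.6994717296539767
225 330 384 0.7046891613682938
235 328 399 0.7244123965393172
245 323 378 0.6877636487820693
[(np.int64(112), np.int64(114), np.int64(116)), (np.int64(110), np.int64(112), np.int64(114)), (np.int64(112), np.int64(114), np.int64(115)), (np.int64(111), np.int64(112), np.int64(114)), (np.int64(111), np.int64(113), np.int64(115)), (np.int64(153), np.int64(161), np.int64(167)), (np.int64(155), np.int64(163), np.int64(168)), (np.int64(105), np.int64(105), np.int64(108)), (np.int64(120), np.int64(119), np.int64(122)), (np.int64(127), np.int64(126), np.int64(128)), (np.int64(131), np.int64(130), np.int64(133)), (np.int64(129), np.int64(129), np.int64(131)), (np.int64(126), np.int64(125), np.int64(127)), (np.int64(114), np.int64(114), np.int64(116)), (np.int64(118), np.int64(122), np.int64(126)), (np.int64(107), np.int64(113), np.int64(118)), (np.int64(107), np.int64(113), np.int64(117)), (np.int64(104), np.int64(109), np.int64(115)), (np.int64(17), np.int64(15), np.int64(17)), (np.int64(21), np.int64(20), np.int64(22)), (np.int64(
[... 379 characters left out ...]
, np.int64(91)), (np.int64(97), np.int64(96), np.int64(98)), (np.int64(120), np.int64(120), np.int64(122)), (np.int64(126), np.int64(126), np.int64(129)), (np.int64(131), np.int64(130), np.int64(132)), (np.int64(129), np.int64(129), np.int64(131)), (np.int64(123), np.int64(123), np.int64(126)), (np.int64(113), np.int64(112), np.int64(115)), (np.int64(107), np.int64(108), np.int64(111)), (np.int64(106), np.int64(112), np.int64(117)), (np.int64(22), np.int64(21), np.int64(22)), (np.int64(25), np.int64(23), np.int64(23)), (np.int64(19), np.int64(18), np.int64(19)), (np.int64(23), np.int64(22), np.int64(23)), (np.int64(24), np.int64(24), np.int64(25)), (np.int64(25), np.int64(26), np.int64(26))]
```

Hoist ≈ 0.67, with the trigger level with the handle (fully pinched). Easing on to about 0.84.

Call:
jog_arm --hand '[0.03,0.03,0.03,0.03,0.03]' --pt "0.006 -0.0009 0.001" --pt "0.007 -0.001 0.001" --pt "0.007 -0.001 0.0005" --pt "0.006 -0.0009 0" --pt "0 0 0" --yaw '[0,0,0,0,0]'

```text
time_s: 16.18
position: [0.5718, -0.1151, 0.3003]
tool_rot: [[0.144, 0.99, 0.007], [0.99, -0.144, -0.004], [-0.003, 0.007, -1.0]]
ft_force: [1.7, -7.6, -0.5]
grip_width: 0.0331
gripper_force: 39.7
```

Run:
```python
from h import *
from scipy.optimize import brentq
s,im=snap('wrist','w7'); snap('side','s7'); snap('top','t7'); c=cam('wrist',s); im=im.astype(int)
def pu(q,v):
    A,B=proj(c,w3(q,.03)),proj(c,w3(q,-.03)); return A[0]+(B[0]-A[0])*(v-A[1])/(B[1]-A[1])
q=s['position'][:2]-SH; w=s['grip_width']; print(s['time_s'],s['position'],w,'handle x', q@X+w/2-.007)
for v in(195,200,205,210,245):
    k=np.where(im[v,300:400].max(1)<60)[0]+300
    if len(k): print(v,k.min(),k.max(),brentq(lambda h:pu(bars(h,0)[0],v)-(k.min()+k.max())/2,0,1.2))
```

```text
16.175 [ 0.57177573 -0.1150726   0.30029868] 0.033133495032911124 handle x 0.006515693063213005
195 336 357 0.8257561994661451
200 308 361 0.7925308932108682
205 333 361 0.8277939704611623
210 333 360 0.8267023224654594
245 317 377 0.8305033581671073
```

Hoist ≈ 0.826. A bit further to about 0.85, then release the trigger with the far pad kept in place.

Call:
jog_arm --hand '[0.03,0.03,0.03,0.03,0.03]' --pt "0.0015 -0.0002 0" --pt "0.0015 -0.0002 0" --pt "0.001 -0.0001 0" --pt "0 0 0" --pt "0 0 0" --yaw '[0,0,0,0,0]'

```text
time_s: 16.95
position: [0.5753, -0.1155, 0.3005]
tool_rot: [[0.144, 0.99, 0.006], [0.99, -0.144, -0.004], [-0.003, 0.007, -1.0]]
ft_force: [-0.1, -7.5, 0.5]
grip_width: 0.0332
gripper_force: 40.3
```

Call:
jog_arm --hand '[0.036,0.039,0.043,0.047,0.051]' --pt "-0.0015 0.0002 0" --pt "-0.0015 0.0002 0" --pt "-0.002 0.0003 0" --pt "-0.002 0.0003 0" --pt "-0.002 0.0003 0" --yaw '[0,0,0,0,0]'

```text
time_s: 17.58
position: [0.5673, -0.1132, 0.2997]
tool_rot: [[0.142, 0.99, 0.008], [0.99, -0.142, -0.002], [-0.001, 0.008, -1.0]]
ft_force: [11.9, -2.6, -5.0]
grip_width: 0.0507
gripper_force: 6.0
```

Call:
jog_arm --hand '[0.054,0.056,0.056,0.056,0.056]' --pt "-0.0015 0.0002 0" --pt "-0.001 0.0001 0" --pt "0 0 0" --pt "0 0 0" --pt "0 0 0" --yaw '[0,0,0,0,0]'

```text
time_s: 18.2
position: [0.5652, -0.1127, 0.2997]
tool_rot: [[0.142, 0.99, 0.009], [0.99, -0.142, -0.001], [-0.0, 0.009, -1.0]]
ft_force: [10.8, -1.8, -4.0]
grip_width: 0.0558
gripper_force: 5.3
```

Call:
jog_arm --hand '[0.056,0.056,0.056,0.056,0.056]' --pt "0.001 -0.0001 0" --pt "0.001 -0.0001 0" --pt "0.001 -0.0001 0" --pt "0.001 -0.0001 0" --pt "0.001 -0.0002 0" --yaw '[0,0,0,0,0]'

```text
time_s: 18.82
position: [0.5687, -0.113, 0.2996]
tool_rot: [[0.142, 0.99, 0.004], [0.99, -0.142, -0.001], [-0.0, 0.004, -1.0]]
ft_force: [4.9, -0.0, 0.6]
grip_width: 0.0559
gripper_force: 2.3
```

Run:
```python
from h import *
from scipy.optimize import brentq
s,im=snap('wrist','w8'); c=cam('wrist',s); im=im.astype(int)
def pu(q,v):
    A,B=proj(c,w3(q,.03)),proj(c,w3(q,-.03)); return A[0]+(B[0]-A[0])*(v-A[1])/(B[1]-A[1])
q=s['position'][:2]-SH; w=s['grip_width']; print(s['time_s'],s['ft_force'],'far-pad handle x', q@X+w/2-.007)
for h in(.75,.85,.89): print(h,bars(h,0))
for v in(195,205,210,245):
    k=np.where(im[v,300:400].max(1)<60)[0]+300
    if len(k): print(v,k.min(),k.max(),brentq(lambda h:pu(bars(h,0)[0],v)-(k.min()+k.max())/2,0,1.2))
print(im[205,250:345:4].mean(1).astype(int).tolist())
```

```text
18.825 [ 4.91886632 -0.02616024  0.62243338] far-pad handle x 0.01454189360033092
0.75 (array([-0.00533018,  0.2991023 ]), array([-0.04230573,  0.28946857]))
0.85 (array([0.0115785 , 0.29878963]), array([-0.02617409,  0.29289542]))
0.89 (array([0.01831903, 0.2981916 ]), array([-0.01963907,  0.2938118 ]))
205 355 383 0.8692339598687548
210 355 383 0.8699106462430123
245 321 383 0.8245963454404238
[119, 116, 114, 133, 163, 162, 160, 95, 94, 94, 93, 92, 91, 95, 92, 98, 103, 108, 111, 112, 113, 126, 126, 126]
```

Call:
jog_arm --hand '[0.056,0.056,0.056,0.056,0.056]' --pt "0.001 -0.0001 0" --pt "0.001 -0.0001 0" --pt "0.001 -0.0001 0" --pt "0.001 -0.0001 0" --pt "0 0 0" --yaw '[0,0,0,0,0]'

```text
time_s: 19.5
position: [0.5721, -0.1136, 0.2991]
tool_rot: [[0.143, 0.99, 0.002], [0.99, -0.143, -0.001], [-0.0, 0.002, -1.0]]
ft_force: [5.4, -1.8, 2.0]
grip_width: 0.0558
gripper_force: 2.6
```

```bash
cat >> h.py <<'E'
def look(f):
    from scipy.optimize import brentq
    s,im=snap('wrist',f); c=cam('wrist',s); im=im.astype(int)
    def pu(q,v):
        A,B=proj(c,w3(q,.03)),proj(c,w3(q,-.03)); return A[0]+(B[0]-A[0])*(v-A[1])/(B[1]-A[1])
    q=s['position'][:2]-SH; w=s['grip_width']; print(s['time_s'],s['ft_force'].round(1) if hasattr(s['ft_force'],'round') else s['ft_force'],'far-pad handle x', q@X+w/2-.007)
    for v in(205,210):
        k=np.where(im[v,300:420].max(1)<60)[0]+300
        if len(k):
            h=brentq(lambda h:pu(bars(h,0)[0],v)-(k.min()+k.max())/2,0,1.2); print(v,k.min(),k.max(),'h',h,'trigger u for p=0,.1,.19:',[round(pu(bars(h,p)[1],v),1) for p in(0,.1,.19)])
    print('u from 250:',im[205,250:360:3].mean(1).astype(int).tolist())
E
python3 -c "
from h import *
look('w9')"
```

```text
19.5 [ 5.4 -1.8  2. ] far-pad handle x 0.0179413544792421
205 355 383 h 0.8896396617948017 trigger u for p=0,.1,.19: [np.float64(289.9), np.float64(306.2), np.float64(322.3)]
210 355 383 h 0.890312789939809 trigger u for p=0,.1,.19: [np.float64(290.3), np.float64(306.6), np.float64(322.6)]
u from 250: [117, 115, 114, 114, 162, 163, 162, 161, 160, 109, 93, 93, 93, 92, 91, 89, 90, 91, 88, 95, 98, 102, 105, 109, 110, 111, 112, 125, 125, 126, 126, 126, 126, 126, 127, 56, 28]
```

Call:
jog_arm --hand '[0.056,0.056,0.056,0.056,0.056]' --pt "0.0008 -0.0001 0" --pt "0.0007 -0.0001 0" --pt "0 0 0" --pt "0 0 0" --pt "0 0 0" --yaw '[0,0,0,0,0]'

```text
time_s: 20.18
position: [0.573, -0.1135, 0.2984]
tool_rot: [[0.142, 0.99, -0.001], [0.99, -0.142, 0.0], [0.0, -0.001, -1.0]]
ft_force: [1.1, -0.8, 1.0]
grip_width: 0.0561
gripper_force: 1.1
```

```bash
python3 -c "
from h import *
look('w10')"
```

```text
20.175 [ 1.1 -0.8  1. ] far-pad handle x 0.018993944100879265
205 304 383 h 0.8226272552665156 trigger u for p=0,.1,.19: [np.float64(266.2), np.float64(280.2), np.float64(294.1)]
210 355 383 h 0.8948510383664282 trigger u for p=0,.1,.19: [np.float64(289.8), np.float64(306.2), np.float64(322.4)]
u from 250: [118, 115, 116, 117, 162, 163, 162, 161, 159, 103, 90, 91, 91, 90, 89, 90, 90, 90, 54, 92, 97, 98, 102, 106, 109, 111, 111, 124, 125, 125, 124, 125, 125, 125, 125, 55, 28]
```

Call:
jog_arm --hand '[0.056,0.056,0.057,0.058,0.058]' --pt "0.0008 -0.0001 0" --pt "0.0007 -0.0001 0" --pt "0 0 0" --pt "0 0 0" --pt "0 0 0" --yaw '[0,0,0,0,0]'

```text
time_s: 20.85
position: [0.5746, -0.1138, 0.2985]
tool_rot: [[0.143, 0.99, -0.0], [0.99, -0.143, 0.0], [0.0, -0.0, -1.0]]
ft_force: [0.2, -0.2, -0.7]
grip_width: 0.0579
gripper_force: 0.0
```

```bash
python3 -c "
from h import *
look('w11')"
```

```text
20.85 [ 0.2 -0.2 -0.7] far-pad handle x 0.02151314519372059
205 301 380 h 0.8239553006330298 trigger u for p=0,.1,.19: [np.float64(263.4), np.float64(277.3), np.float64(291.1)]
210 352 380 h 0.896179096175041 trigger u for p=0,.1,.19: [np.float64(287.0), np.float64(303.3), np.float64(319.3)]
u from 250: [118, 115, 114, 141, 163, 163, 161, 161, 113, 91, 92, 90, 90, 90, 90, 89, 90, 45, 89, 96, 99, 102, 106, 109, 111, 111, 124, 125, 124, 125, 125, 125, 125, 126, 76, 27, 32]
```

The pawl is holding in the 0.89 notch and the pads are free. Lifting away.

Call:
jog_arm --hand '[0.06,0.06,0.06,0.06,0.06]' --pt "-0.001 0.0001 0.003" --pt "0 0 0.008" --pt "0 0 0.012" --pt "0 0 0.015" --pt "0 0 0.02" --yaw '[0,0,0,0,0]'

```text
time_s: 21.52
position: [0.5736, -0.1137, 0.3577]
tool_rot: [[0.142, 0.99, 0.0], [0.99, -0.142, -0.0], [-0.0, 0.0, -1.0]]
ft_force: [-0.1, -0.7, 0.4]
grip_width: 0.0598
gripper_force: 0.0
```

Call:
jog_arm --hand '[0.06,0.06,0.06,0.06,0.06]' --pt "-0.03 0.004 0.01" --pt "-0.04 0.006 0" --pt "-0.04 0.006 0" --pt "-0.04 0 0" --pt "0 0 0" --yaw '[0,0,0,0,0]'

```text
time_s: 22.15
position: [0.4221, -0.0974, 0.3682]
tool_rot: [[0.143, 0.99, 0.002], [0.99, -0.143, -0.001], [-0.001, 0.003, -1.0]]
ft_force: [1.1, -0.3, 0.3]
grip_width: 0.0598
gripper_force: 0.0
```

Run:
```python
from h import *
s,im=snap('wrist','w12'); c=cam('wrist',s); print(s['position'],s['ft_force'])
_,sd=snap('side','s12'); S=cam('side')
for h in(.75,.89):
  H,T=bars(h,0); print(h,[proj(c,w3(q,y)).round(0).tolist() for q in(H,T) for y in(.039,-.045)])
  print('side',[proj(S,w3(q,y)).round(0).tolist() for q in(H,T) for y in(.039,-.045)])
  t=.9-h; L=np.array([.135*np.cos(t)+.045*np.sin(t),.130+.135*np.sin(t)-.045*np.cos(t)]); P=w3(L,.1225);print('lens',P,proj(S,P))
m=(im.max(2)<60).astype(np.uint8); n,l,st,ce=cv2.connectedComponentsWithStats(m)
print([(x.tolist(),k.round().tolist()) for x,k in zip(st,ce) if 200<x[4]<30000])
a=cv2.imread('pics/s7.png').astype(int); print('side diff px since held',(np.abs(a-sd[:,:,::-1]).max(2)>60).sum())
```

```text
[ 0.42207761 -0.09738873  0.36821022] [ 1.14080892 -0.34782363  0.30228158]
0.75 [[535.0, 165.0], [513.0, 272.0], [475.0, 163.0], [460.0, 266.0]]
side [[334.0, 206.0], [343.0, 238.0], [314.0, 212.0], [322.0, 245.0]]
lens [ 0.73037818 -0.01887147  0.10567945] [386.95802479 232.64015232]
0.89 [[568.0, 165.0], [542.0, 271.0], [510.0, 164.0], [491.0, 269.0]]
side [[346.0, 204.0], [356.0, 237.0], [326.0, 209.0], [335.0, 242.0]]
lens [ 0.72566133 -0.01819176  0.08635223] [384.38340385 238.3712402 ]
[([423, 27, 217, 100, 8156], [507.0, 75.0]), ([62, 103, 33, 81, 325], [85.0, 141.0]), ([511, 165, 71, 110, 2985], [552.0, 220.0]), ([412, 179, 83, 41, 1523], [457.0, 198.0])]
side diff px since held 26292
```

Run:
```python
from h import *
s=env.observe(); c=cam('wrist',s); im=cv2.imread('pics/w12.png').astype(int)
for p in(0,.1,.19):
  T=bars(.89,p)[1]; print(p,proj(c,w3(T,-.03)).round(0))
for v in(245,255,262): print(v,im[v,470:570:4].mean(1).astype(int).tolist())
```

```text
0 [492. 252.]
0.1 [508. 255.]
0.19 [522. 259.]
245 [154, 162, 160, 160, 86, 106, 121, 130, 132, 131, 162, 165, 162, 155, 161, 161, 161, 53, 19, 32, 35, 39, 38, 71, 72]
255 [160, 163, 162, 158, 96, 115, 127, 130, 129, 163, 160, 161, 159, 164, 164, 159, 155, 22, 31, 36, 39, 40, 83, 75, 71]
262 [158, 161, 165, 163, 103, 120, 129, 132, 126, 159, 162, 165, 161, 162, 160, 159, 35, 27, 31, 36, 40, 35, 165, 68, 71]
```

The trigger bar is at u ≈ 496, so the pawl angle is about 0.02, down in the notch. The hoist is at 0.89. Handing in.

```bash
python3 -c "
from rig import env
print(env.close_job())"
```

```text
the job is handed in; nothing more can be done
None
```

The job is handed in, but the hand-in gave no verdict. By my measurements the lamp arm rests in the 0.89 notch with the pawl down, the lens is about 21 mm above the dish lid, and the gripper is clear of everything.

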